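Seat the shaft on its end stop, then point out the journal and the micrometer

TASK

The trainee is to measure the stepped shaft in the V-block fixture next: with the fingertips, gently push the shaft along its V-blocks until it is fully home against the end stop. Then point from above, without touching, at the thinner journal on the shaft's free end (the one away from the stop), dwell there for two to three seconds, and after that point in the same way at the middle of the outside micrometer and finish there, still pointing. Keep the fingertips about 2 cm above what they point at, do not grip or lift anything, and leave the instruments as they lie.

Things in the scene. Friction and masses are not known exactly. Their poses are not given: they have to be found in the camera images.
- fixture: Fixed level fixture: steel plate 80 x 202 x 14 mm with two V-blocks in line (45 mm wide, tops 52 mm up) and at one end a stop post (44 mm wide, 74 mm high) with a ball-ended screw. Origin: underside, below the middle of the shaft when home. y: along the V grooves, to the stop; z up. V-blocks span y -50 to +54 mm, plate -87 to +115; between y -87 and -50 nothing stands on it.
- stop_tip (a point): Tip of the ball-ended stop screw, 70 mm from the fixture's origin along its y axis and 50.9 mm above its underside, at the height of the shaft's axis. The shaft's end face meets it when the shaft is home.
- shaft: Loose steel shaft in the V-blocks, 140 mm long, 0.34 kg: middle 22 mm across, at either end a thinner journal about 18 mm across and 25 mm long (for contact: 22 mm all along). y: along it, to the stop. Origin 11 mm below its axis at mid-length; it may roll, so use the points. Starts 12 to 28 mm short of the stop; slides with 2 to 5 N.
- shaft_mid (a point): Mid-length point on the shaft's axis; it lies 70 mm short of stop_tip when the shaft is home, always 50.9 mm above the fixture's underside.
- shaft_journal (a point): Middle of the thinner journal at the free end (away from the stop), on the shaft's axis, 57.5 mm from shaft_mid. Allow 11 mm from this point to the top of the journal.
- shaft_end (a point): Centre of the flat free end face of the shaft (away from the stop), 70 mm from shaft_mid; this face can be pushed towards the stop.
- micrometer: Outside micrometer, loose, lying flat on its side: green C-shaped frame, bright sleeve and thimble; 48 x 125 x 14 mm. Origin: on the worktop under the centre of that box; y along the thimble, z up. It changes places with the dial indicator and the plug gauge.
- micrometer_mid (a point): Point in the middle of the micrometer, 7 mm above the worktop; its top is 7 mm higher. Pointing counts within 40 mm sideways of it.
- dial_indicator: Dial indicator lying on its back, round face 58 mm, stem; 110 x 58 x 22 mm, loose. Origin on the worktop under its centre. Must stay as it lies.
- plug_gauge: Plug gauge lying, a dark hexagon grip with a bright plug at either end; 22 x 116 x 19 mm, loose. Origin on the worktop under its centre. Must stay as it lies.
- vernier_caliper: Vernier caliper lying flat farther back, 72 x 218 x 9 mm, loose. Origin on the worktop under its centre. Must stay as it lies.
Not all that is in view belongs to the job. Leave any pink look-alike of the micrometer alone.

How it is judged:
On the way, in this order (a step that is already met when the one before it is completed fails the run):
1. the shaft is pushed home against the end stop, lying in its V-blocks (y of shaft_mid in the frame of fixture above -0.002 m and z of shaft_mid in the frame of fixture below 0.0549 m and angle between the y axis of shaft and the y axis of fixture, either way round below 0.06 rad), for 0.2 s.
2. the fingertips dwell just above the free-end journal for 1.5 s without touching the shaft (all of step 1 and contact force between the arm and shaft below 0.3 N and horizontal distance between the grasp point and shaft_journal below 0.015 m and z of the grasp point in the frame of fixture below 0.125 m), for 1.5 s.
3. the fingertips come just above the micrometer (all of step 1 and contact force between the arm and shaft below 0.3 N and horizontal distance between the grasp point and micrometer_mid below 0.04 m and z of the grasp point in the frame of micrometer below 0.085 m and distance of micrometer from where it was at the start of the episode below 0.004 m and contact force between the arm and micrometer below 0.3 N and linear speed of shaft below 0.01 m/s), for 0.5 s.
At the end, for the whole second after the job is handed in: The shaft lies in both V-blocks within 2 mm of the stop, untouched; the point between the fingertips is within 40 mm sideways of the micrometer's middle, tips at most about 5 cm above it, not touching; micrometer within 4 mm and other instruments within 10 mm of their starts (all of step 3 and distance of each of dial_indicator, plug_gauge, vernier_caliper from where it was at the start of the episode below 0.01 m).
It fails at once if the shaft is lifted or tipped out of the V-blocks (z of shaft_mid in the frame of fixture above 0.0569 m or angle between the y axis of shaft and the y axis of fixture, either way round above 0.1 rad).
It fails at once if the shaft is pushed or squeezed with more than 35 N (contact force between the arm and shaft above 35 N).
It fails at once if the robot touches the micrometer (contact force between the arm and micrometer above 0.5 N).
It fails at once if another instrument is moved by more than 10 mm (distance of any of dial_indicator, plug_gauge, vernier_caliper from where it was at the start of the episode above 0.01 m).
It also fails if it takes over 51 s, if anything falls off the work surface, if the arm or the gripper's body presses on something with over 40 N, if the wrist force passes 120 N, or if a joint passes its speed limit or range.

ROBOT

A 7-joint arm with a two-finger parallel gripper is mounted at the origin on a cart in front of the work surface, level with it; the furniture and walls round the work are solid. World frame = base frame: x ahead of the robot, y to its left, z up, the work surface at z = 0. Lengths are in m, angles in rad, forces in N, time in s.
With the tool pointing down it reaches from about 0.425 to 0.925 m from the base axis. Payload 6.8 kg.
Tool frame: the origin (TCP) lies at the very end of the fingers, on their centre line; the grasp point (between the pads) lies 19 mm behind it (r.grip_point_offset is the distance from the TCP to the grasp point, in m); z points along the fingers, y is the line along which they close (so a half turn about z gives the same grasp; the last joint's range is limited). The gripper opens to 85 mm and grips with 20 to 120 N. Pads are 22 mm wide; open, the fingers measure 114 mm over their backs; the gripper's body (76 mm by 85 mm) begins 54 mm behind the grasp point. The pads swing forward as they close: fully open they stand 13 mm farther back than shut.
Start: joints at [-1.233, 0.477, 0.022, 1.555, -0.011, 1.109, -0.083], TCP at [0.291, 0.609, 0.231] pointing down, gripper open.
Joint ranges: [-2.96, 2.96], [-0.34, 2.1], [-1.41, 1.46], [0.24, 2.44], [-1.37, 4.51], [0.17, 1.92], [-2.96, 2.96]. Speed limits (rad/s): [2.39, 2.39, 3.14, 3.14, 3.14, 3.14, 3.14].

INTERFACE

Orientations are given as a rotation vector (axis times angle).
In Python, from bench import status, eyes, r gives the robot as it stands.
- The arm moves only by the shell command python3 -m crank 'ROWS' [OPENING] [FORCE]. ROWS is JSON, a list of rows, each a list of 6 numbers: the shift along the tool's x, y, z normalised to -1 to 1, where 1 is 0.02 m, then the turn, a rotation vector about the tool's x, y, z normalised to -1 to 1, where 1 is 45 degrees. A call has 1 to 12 rows; each row shifts and turns the commanded pose from where the row before left it, along the tool's axes as they then stand; what a row does not reach is not made up. A row lasts 1/10 s, in which the tool goes at most 50 mm and 8.59 degrees, less where a joint would pass 70% of its speed; a pose out of reach is approached as far as the arm can. A call with a number of a shift or a turn outside -1 to 1 is refused whole. A call with a gripper value outside its range is refused whole. OPENING is the opening, from 0 (shut) to 1 (fully open), set as the call begins (- or left out, the last holds). The fingers move at their own pace and stop on an object; FORCE is the grip in N (left out, the last holds). Time passes only in rows, so rows that do not move let the fingers close. It gives the time, the measured TCP pose, the force, the opening and the grip force at its end, in the units of the state.
- status.get_obs(): the state, without advancing time (a new reading comes with each control period).
- eyes.grab_frame(name): name is "scene" or "top" or "wrist"; returns a dict with "image" (400x640x3 uint8, red, green, blue), "depth" (400x640 float32, m along the optical axis (not along the pixel's ray), 0 where there is no reading), "fovy" (degrees; the focal length in pixels is half the picture's height over the tangent of half this angle, whatever the lens; pixels are square), "cx", "cy" (the principal point, pixels), "k1" (the pictures are not rectified: a ray, as slopes to the right and down, at radius r is drawn at 1 + k1 r^2 times it, then the intrinsics apply), "world_to_cam" (4x4, takes a point from world to camera coordinates). Camera axes: x right, y up, looking along -z (the intrinsics and any distortion apply to the point x, -y, -z); pixel columns grow to the right and rows downward; lengths in m; the calibration is good to about 2 mm. A picture is of the moment at which its call begins.
- r.hand_in(): hands the job in; it is judged then, once.
The state is a dict: "clock": time; "joints": joint angles; "qvel": joint speeds; "tau": joint torques, N m; "tcp_pos": TCP position; "orientation": TCP orientation; "contact_force": force on the tool from outside, world axes, zero at the start; "moment": the same for the moment, N m; "grip_width": finger opening in m; "gripper_force": force on a finger pad.
Only numpy, scipy, OpenCV 4.12 (cv2) and the standard library are available. Lean on these libraries where they do the work, as an engineer would, in place of code of your own. Each camera call takes 0.05 s, during which the arm holds its last target. There are 200 camera calls.

## Working session

There is one attempt and no reset: what is moved stays moved. The work goes in short steps, Python scripts to look and compute and a shell command to move; the robot and the scene stay as the last step left them, time stands still between calls to the robot, and variables do not carry over. Pictures are saved under pics/ and viewed, at most 10 in all, crops included, and the job is handed in when it is done.

```bash
mkdir -p pics; ls
cat > h.py <<'E'
import numpy as np, cv2
from bench import status, eyes, r
def grab(n):
    f=eyes.grab_frame(n); return f
def K(f):
    F=200/np.tan(np.radians(f["fovy"])/2)
    return F
def rays(f,uv):
    F=K(f); uv=np.atleast_2d(np.array(uv,float))
    d=(uv-[f["cx"],f["cy"]])/F; s=d.copy()
    for _ in range(20): s=d/(1+f["k1"]*(s**2).sum(1,keepdims=True))
    T=np.linalg.inv(f["world_to_cam"])
    c=np.c_[s[:,0],-s[:,1],-np.ones(len(s))]
    return T[:3,3], c@T[:3,:3].T
def plane(f,uv,z):
    o,d=rays(f,uv); return o+d*((z-o[2])/d[:,2:3])
def depthpts(f,uv):
    o,d=rays(f,uv); uv=np.atleast_2d(uv).astype(int)
    return o+d*f["depth"][uv[:,1],uv[:,0]][:,None]
E
python3 - <<'E'
from h import *
import pickle
fs={n:grab(n) for n in("scene","top","wrist")}
pickle.dump(fs,open("fs.pkl","wb"))
for n in fs: cv2.imwrite(f"pics/{n}0.png",fs[n]["image"][:,:,::-1]); f=fs[n]; print(n,f["fovy"],f["k1"],np.linalg.inv(f["world_to_cam"])[:3,3])
o=status.get_obs(); print(o)
E
```

```text
pics
scene 53.0603606629347 -0.10337863091622634 [-0.00758099 -0.47975733  0.69617726]
top 50.35899841467406 -0.07331678374853283 [ 0.44389673 -0.00587874  1.07085065]
wrist 68.93255931781114 -0.020148447423936056 [0.22854489 0.63890926 0.37340076]
{'clock': 0.15, 'joints': array([-1.23314836,  0.47762227,  0.02234047,  1.55615242, -0.0115199 ,
        1.10931963, -0.08307868]), 'qvel': array([ 0.00084044, -0.00207089,  0.00035693, -0.00279151,  0.00099711,
        0.00114692, -0.00098852]), 'tau': array([ 2.24266027e-03, -5.96926403e+01,  1.60979960e+00, -2.81490952e+01,
        1.26650636e-02,  6.63194820e-03, -2.17138393e-05]), 'tcp_pos': array([0.29082373, 0.60865979, 0.23057123]), 'orientation': array([-6.94290074e-01, -3.06367668e+00,  2.12768903e-03]), 'contact_force': array([0.12298358, 0.14233913, 0.22746773]), 'moment': array([ 0.00775659, -0.01162684, -0.0238376 ]), 'gripper_force': 0.0, 'grip_width': 0.0854872884617592}
```

View pics/top0.png

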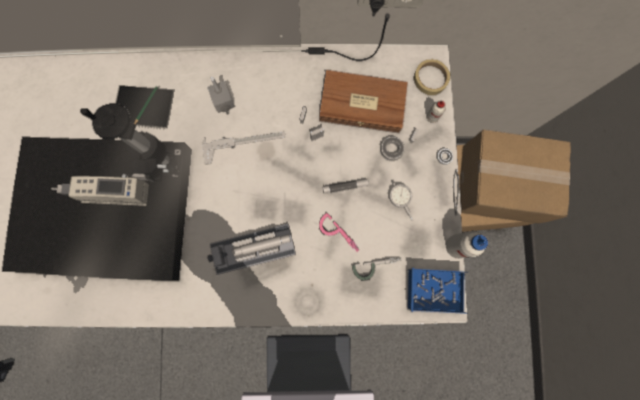

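View pics/scene0.png

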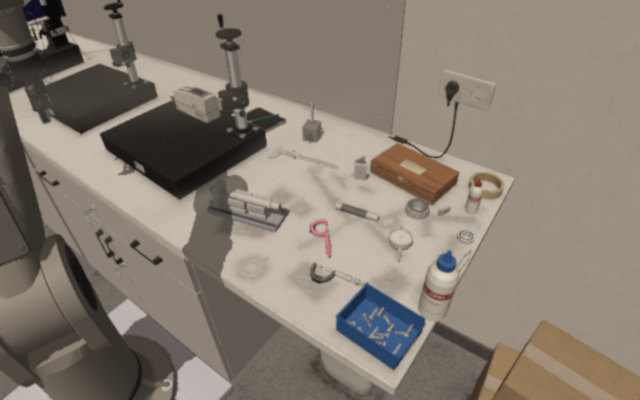

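The top view shows the fixture around (252,248), with its stop post at the left near (213,258). The green micrometer is at about (375,267), and the pink decoy at (338,232). I'll measure these next.

Run:
```python
from h import *
import pickle
fs=pickle.load(open("fs.pkl","rb"))
f=fs["top"]; im=f["image"]
c=im[210:290,195:305,::-1]; m=im[235:295,335:415,::-1]
a=cv2.resize(c,None,fx=7,fy=7,interpolation=3)
cv2.imwrite("pics/c1.png",a)
hsv=cv2.cvtColor(im,cv2.COLOR_RGB2HSV)
g=cv2.inRange(hsv,(40,50,20),(95,255,200)); g[:, :335]=0; g[:,410:]=0; g[:245]=0;g[290:]=0
ys,xs=np.nonzero(g); print("green",len(xs),xs.min(),xs.max(),ys.min(),ys.max(),plane(f,[[xs.mean(),ys.mean()]],.012))
cv2.imwrite("pics/m1.png",cv2.resize(m,None,fx=8,fy=8,interpolation=3))
# world for pixels
for p in [(213,258),(295,240),(362,268),(400,260)]: print(p,plane(f,[p],.01),depthpts(f,[p]))
```

```text
Traceback (most recent call last):
ValueError: zero-size array to reduction operation minimum which has no identity
```

View pics/c1.png

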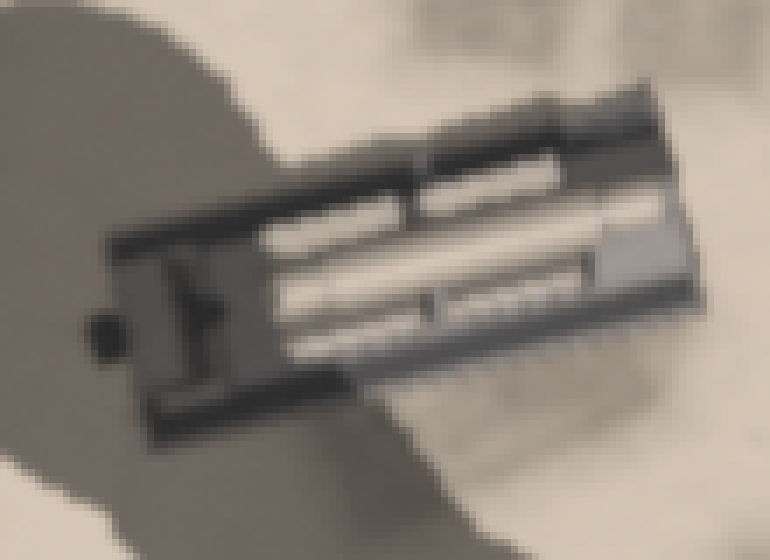

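The crop (7x, origin (195,210)) shows the shaft running from about (277,303) to its free end at (662,206). The stop tip is near (222,310), so there is a gap of roughly 19 mm. The plate corners are also visible.

Run:
```python
from h import *
import pickle
fs=pickle.load(open("fs.pkl","rb"))
f=fs["top"]; im=f["image"]
q=lambda L:np.array(L)/7+[195-.43,210-.43]
P=plane(f,q([(110,240),(648,85),(703,305),(152,443)]),.014); print("plate",P.round(4), np.linalg.norm(np.diff(P,axis=0),axis=1))
yv=(P[0]+P[3]-P[1]-P[2]); yv/=np.linalg.norm(yv); c=P.mean(0); print("y axis",yv,"yaw",np.arctan2(yv[1],yv[0]),"centre(y=+14)",c,"origin",c-.014*yv)
S=plane(f,q([(278,300),(663,206),(222,309)]),.0509); print("shaft ends, tip",S.round(4),np.linalg.norm(S[0]-S[1]))
d=S[0]-S[1];print(np.arctan2(d[1],d[0]))
m=im[240:295,335:415].astype(int)
cv2.imwrite("pics/m1.png",cv2.resize(im[240:295,335:415,::-1],None,fx=8,fy=8,interpolation=3))
g=(m[...,1]-m[...,0]>4); ys,xs=np.nonzero(g); print("green",len(xs),xs.mean()+335,ys.mean()+240, xs.min()+335,xs.max()+335)
```

```text
plate [[0.5135 0.237  0.014 ]
 [0.5668 0.0464 0.014 ]
 [0.4885 0.0273 0.014 ]
 [0.4423 0.2206 0.014 ]] [0.19784731 0.08058554 0.19878159]
y axis [-0.25098716  0.96799042  0.        ] yaw 1.8244962464961474 centre(y=+14) [0.50278724 0.13281515 0.014     ] origin [0.50630106 0.11926328 0.014     ]
shaft ends, tip [[0.4902 0.1707 0.0509]
 [0.5208 0.0396 0.0509]
 [0.4873 0.1897 0.0509]] 0.13463714421456854
1.8005317060306576
green 235 397.5744680851064 279.4297872340426 353 414
```

View pics/m1.png

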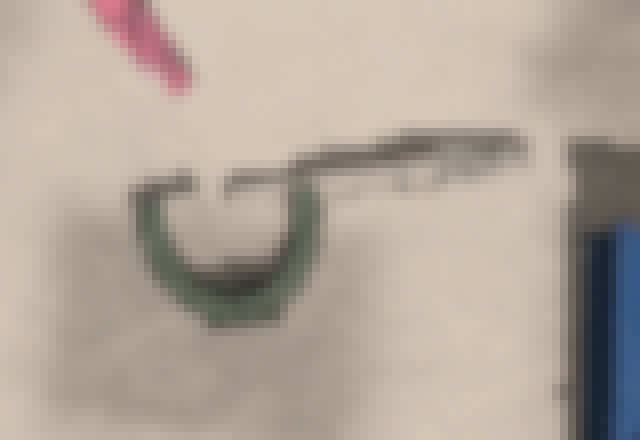

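The micrometer crop (8x, origin (335,240)) shows the thimble axis from (130,188) to (525,140) and the bottom of the arch at (245,328). That puts the box centre at about pixel (376.3,268.8). Next I'll check the target points and how high things stand along the travel corridor.

Run:
```python
from h import *
import pickle
fs=pickle.load(open("fs.pkl","rb"))
f=fs["top"]
print("mic",plane(f,[(376.3,268.8)],.01), "mic ends",plane(f,[(351,263.3),(400.3,257)],.01))
v,u=np.mgrid[0:400:2,0:640:2]; uv=np.c_[u.ravel(),v.ravel()]
D=depthpts(f,uv); ok=(f["depth"][uv[:,1],uv[:,0]]>0)&(D[:,2]>-.05); D=D[ok]
for y in np.arange(.75,-.3,-.1):
    print(round(y,2),[ (lambda s: round(float(D[s,2].max()),2) if s.any() else None)((abs(D[:,1]-y)<.05)&(abs(D[:,0]-x)<.05)) for x in np.arange(.2,.85,.1)])
p=np.r_[status.get_obs()["tcp_pos"],1]; c=f["world_to_cam"]@p; F=K(f); print(f["cx"]+F*c[0]/-c[2], f["cy"]-F*c[1]/-c[2])
```

```text
mic [[ 0.44735023 -0.17363382  0.01      ]] mic ends [[ 0.46185724 -0.11106032  0.01      ]
 [ 0.47546815 -0.23486462  0.01      ]]
0.75 [None, 0.01, 0.07, 0.08, 0.08, 0.08, 0.07]
0.65 [None, 0.0, 0.08, 0.08, 0.08, 0.08, 0.08]
0.55 [0.3, 0.32, 0.08, 0.08, 0.18, 0.08, 0.08]
0.45 [None, 0.0, 0.07, 0.08, 0.23, 0.08, 0.08]
0.35 [None, 0.01, 0.08, 0.08, 0.23, 0.42, 0.07]
0.25 [None, 0.01, 0.02, 0.08, 0.22, 0.23, 0.07]
0.15 [-0.0, 0.01, 0.02, 0.07, 0.01, 0.01, 0.02]
0.05 [0.0, 0.01, 0.01, 0.07, 0.02, 0.01, 0.03]
-0.05 [0.0, 0.01, 0.01, 0.02, 0.02, 0.02, 0.05]
-0.15 [0.0, 0.01, 0.01, 0.02, 0.01, 0.02, 0.05]
-0.25 [None, 0.05, 0.06, 0.02, 0.03, 0.03, 0.05]
-22.19003677121043 359.64691617207126
```

View pics/wrist0.png

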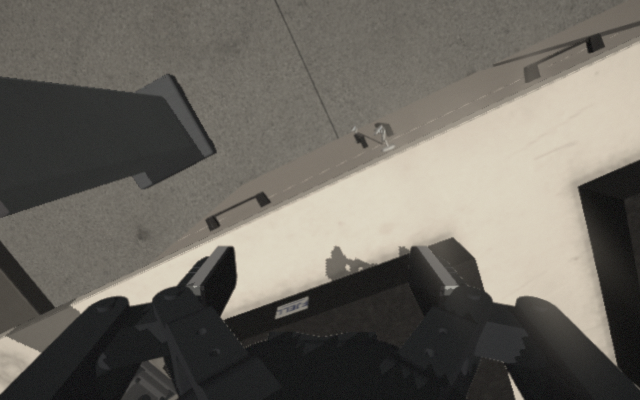

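Micrometer middle is about (0.447,-0.174). The straight path clears the stand, which is at x≥0.55. The wrist view shows only the open fingers over the table edge. Time to move.

```bash
python3 -m crank '[[-1,-0.92,0,0,0,0],[-1,-0.92,0,0,0,0],[-1,-0.92,0,0,0,0],[-1,-0.92,0,0,0,0],[-1,-0.92,0,0,0,0],[-1,-0.92,0,0,0,0],[-1,-0.92,0,0,0,0],[-1,-0.92,0,0,0,0],[-1,-0.92,0,0,0,0],[-1,-0.92,0,0,0,0],[-1,-0.92,0,0,0,0],[-1,-0.92,0,0,0,0]]' 0; python3 -m crank '[[-1,-0.92,0,0,0,0],[-1,-0.92,0,0,0,0],[-1,-0.92,0,0,0,0],[-1,-0.92,0,0,0,0],[-1,-0.92,0,0,0,0],[-1,-0.92,0,0,0,0],[-1,-0.92,0,0,0,0],[-1,-0.92,0,0,0,0],[-1,-0.92,0,0,0,0],[-1,-0.92,0,0,0,0],[-1,-0.92,0,0,0,0],[0,0,0,0,0,0]]' 0
```

```text
clock: 1.35
tcp_pos: [0.4125, 0.3051, 0.2312]
orientation: [-0.695, -3.064, 0.0]
contact_force: [0.9, 0.3, 0.0]
grip_width: -0.0
gripper_force: 0.0
clock: 2.55
tcp_pos: [0.5244, 0.0246, 0.2313]
orientation: [0.703, 3.061, -0.003]
contact_force: [-1.2, -0.0, 0.1]
grip_width: 0.0002
gripper_force: 0.0
```

```bash
python3 -m crank '[[-0.4,-0.8,0,0,0,0.187],[-0.8,0,0,0,0,0.187],[0,0,0,0,0,0.187],[0,0,0,0,0,0.187],[0,0,0,0,0,0.187],[0,0,0,0,0,0.187],[0,0,0,0,0,0],[0,0,0,0,0,0]]'
python3 - <<'E'
from h import *
import pickle
f=grab("wrist"); o=status.get_obs(); pickle.dump((f,o),open("w1.pkl","wb"))
cv2.imwrite("pics/w1.png",f["image"][:,:,::-1]); print(o["tcp_pos"],cv2.Rodrigues(o["orientation"])[0].round(3).tolist())
E
```

```text
clock: 3.35
tcp_pos: [0.537, 0.0027, 0.2311]
orientation: [-1.929, -2.479, 0.0]
contact_force: [-0.3, 1.0, -0.8]
grip_width: -0.0004
gripper_force: 0.0
[0.5370317  0.00252209 0.2312082 ] [[-0.245, 0.969, -0.0], [0.969, 0.245, 0.0], [0.0, -0.0, -1.0]]
```

View pics/w1.png

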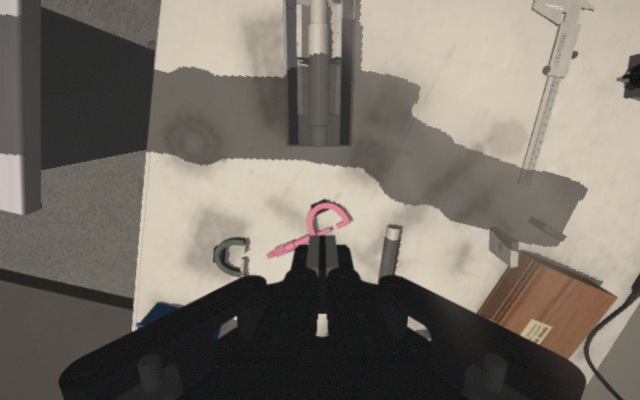

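The wrist view has the shaft vertical in the picture, with its free end near (319,143). The plate's near edge is at row 146, columns 288–352. I'll turn these into positions.

Run:
```python
from h import *
import pickle
f,o=pickle.load(open("w1.pkl","rb")); im=f["image"]
R=cv2.Rodrigues(o["orientation"])[0]
rel=lambda P:(P-o["tcp_pos"])@R
g=cv2.cvtColor(im,cv2.COLOR_RGB2GRAY)
print("row120",g[120,282:360].tolist()); print("row20",g[20,282:360].tolist()); print("col319",g[110:155,319].tolist()); print("col296",g[130:155,296].tolist())
print("shaft end/axis tool",rel(plane(f,[(319,143),(318,100),(317,20)],.0509)).round(4).tolist())
print("plate near corners",rel(plane(f,[(288,146),(352,146)],.014)).round(4).tolist())
print("depth", [ (r_,depthpts(f,[(319,r_)])[0].round(4).tolist()) for r_ in range(90,150,6)])
```

```text
row120 [81, 82, 79, 77, 73, 72, 63, 48, 47, 47, 46, 42, 47, 46, 45, 53, 70, 78, 77, 78, 80, 82, 82, 84, 82, 82, 78, 81, 82, 87, 88, 91, 91, 90, 94, 95, 96, 96, 93, 92, 92, 92, 88, 85, 85, 81, 76, 80, 81, 80, 80, 82, 84, 83, 83, 85, 81, 78, 60, 44, 46, 49, 47, 47, 48, 45, 46, 53, 70, 78, 87, 99, 104, 103, 106, 105, 103, 104]
row20 [153, 141, 150, 139, 103, 86, 84, 82, 84, 83, 86, 84, 83, 87, 135, 185, 188, 187, 186, 164, 121, 111, 112, 111, 111, 112, 110, 109, 132, 157, 168, 178, 182, 187, 190, 191, 187, 182, 172, 160, 150, 141, 131, 117, 102, 91, 90, 96, 114, 151, 167, 169, 166, 165, 168, 173, 174, 173, 169, 144, 107, 92, 89, 90, 92, 90, 92, 93, 93, 93, 94, 101, 104, 105, 118, 121, 129, 176]
col319 [96, 97, 97, 96, 97, 96, 96, 96, 97, 98, 96, 96, 97, 97, 94, 87, 83, 94, 96, 95, 95, 95, 96, 96, 95, 97, 97, 96, 96, 97, 96, 97, 95, 95, 95, 90, 94, 102, 108, 109, 108, 107, 109, 107, 108]
col296 [46, 43, 45, 44, 48, 45, 44, 43, 42, 44, 45, 44, 43, 46, 62, 75, 93, 102, 104, 106, 106, 108, 107, 108, 105]
shaft end/axis tool [[0.0414, -0.003, 0.1803], [0.0861, -0.004, 0.1803], [0.1616, -0.0048, 0.1803]]
plate near corners [[0.0345, -0.0413, 0.2172], [0.0346, 0.037, 0.2172]]
depth [(90, [0.5109, 0.0942, 0.0618]), (96, [0.5123, 0.0886, 0.0614]), (102, [0.5137, 0.083, 0.0613]), (108, [0.5152, 0.0772, 0.063]), (114, [0.5166, 0.0715, 0.0624]), (120, [0.5181, 0.0657, 0.0623]), (126, [0.5196, 0.0598, 0.0608]), (132, [0.5211, 0.0538, 0.059]), (138, [0.5226, 0.0478, 0.0597]), (144, [0.5241, 0.0417, 0.0605])]
```

```bash
python3 -m crank '[[0,-0.2,1,0,0,0],[0,0,1,0,0,0],[0,0,1,0,0,0],[0,0,1,0,0,0],[0,0,1,0,0,0],[0,0,1,0,0,0],[0,0,1,0,0,0],[0,0,1,0,0,0],[0,0,1,0,0,0],[0,0,0.45,0,0,0],[0,0,0,0,0,0]]'
python3 - <<'E'
from h import *
f=grab("wrist"); o=status.get_obs(); 
cv2.imwrite("pics/w2.png",f["image"][:,:,::-1]); print(o["tcp_pos"],o["contact_force"])
E
```

```text
clock: 4.5
tcp_pos: [0.5325, 0.0011, 0.0413]
orientation: [-1.932, -2.475, 0.002]
contact_force: [0.9, -0.3, -0.5]
grip_width: -0.0001
gripper_force: 0.0
[0.53323834 0.00104611 0.04225682] [0.13979483 0.462251   0.43658569]
```

View pics/w2.png

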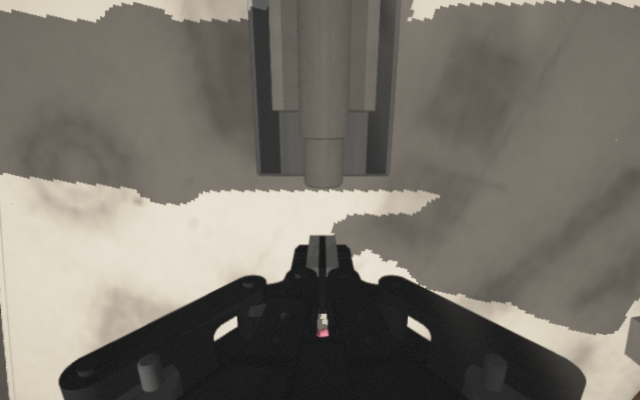

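The shaft end face is at (323,187), in line with the fingers at (322,236). The V-block end is at row 110. I'll work out the remaining travel.

Run:
```python
from h import *
f=grab("wrist"); o=status.get_obs(); R=cv2.Rodrigues(o["orientation"])[0]
rel=lambda P:(P-o["tcp_pos"])@R
print("end",rel(plane(f,[(323,187)],.0509)),rel(plane(f,[(323,187)],.0425)),"vblock",rel(plane(f,[(283,110),(363,110)],.052)),"step",rel(plane(f,[(323,138)],.062)),"plate",rel(plane(f,[(258,175),(390,175)],.014)))
```

```text
end [[ 0.03736717  0.00042257 -0.00806653]] [[0.03534282 0.00043967 0.00033341]] vblock [[ 0.07231579 -0.01718305 -0.00917664]
 [ 0.07235037  0.01788367 -0.00915418]] step [[ 0.0609653   0.00035912 -0.01916579]] plate [[ 0.03580632 -0.03837918  0.02880857]
 [ 0.03590516  0.0405236   0.02885911]]
```

```bash
python3 -m crank '[[0.4,0,0,0,0,0],[0.4,0,0,0,0,0],[0.2,0,0,0,0,0],[0.1,0,0,0,0,0],[0.1,0,0,0,0,0],[0.1,0,0,0,0,0],[0.1,0,0,0,0,0],[0.1,0,0,0,0,0],[0.1,0,0,0,0,0],[0.1,0,0,0,0,0]]'; python3 -m crank '[[0.07,0,0,0,0,0],[0.07,0,0,0,0,0],[0.07,0,0,0,0,0]]'
```

```text
clock: 5.6
tcp_pos: [0.5252, 0.0335, 0.0423]
orientation: [1.935, 2.474, -0.0]
contact_force: [1.4, -2.5, 0.7]
grip_width: -0.0002
gripper_force: 1.6
clock: 5.9
tcp_pos: [0.5241, 0.0381, 0.0423]
orientation: [1.935, 2.475, -0.0]
contact_force: [1.4, -3.1, 0.1]
grip_width: 0.0002
gripper_force: 1.7
```

In contact and sliding at about 3 N, with a few millimetres left. I'll creep until the force rises.

```bash
for i in 1; do python3 -m crank '[[0.05,0,0,0,0,0],[0.05,0,0,0,0,0],[0,0,0,0,0,0]]'; done; python3 -m crank '[[0.05,0,0,0,0,0],[0,0,0,0,0,0]]'
```

```text
clock: 6.2
tcp_pos: [0.5236, 0.0403, 0.0423]
orientation: [-1.935, -2.475, -0.0]
contact_force: [0.7, -2.9, 0.6]
grip_width: 0.0001
gripper_force: 1.4
clock: 6.4
tcp_pos: [0.5234, 0.0411, 0.0423]
orientation: [1.935, 2.475, 0.0]
contact_force: [1.1, -3.2, 0.3]
grip_width: -0.0004
gripper_force: 1.6
```

```bash
python3 -m crank '[[0.05,0,0,0,0,0],[0,0,0,0,0,0]]';python3 -m crank '[[0.05,0,0,0,0,0],[0,0,0,0,0,0]]'
```

```text
clock: 6.6
tcp_pos: [0.5233, 0.0414, 0.0423]
orientation: [1.935, 2.474, -0.0]
contact_force: [1.3, -6.3, -1.5]
grip_width: 0.0001
gripper_force: 2.6
clock: 6.8
tcp_pos: [0.5233, 0.0415, 0.0424]
orientation: [1.935, 2.473, -0.001]
contact_force: [1.6, -7.0, 0.5]
grip_width: -0.0
gripper_force: 3.6
```

```bash
python3 -m crank '[[0.05,0,0,0,0,0],[0,0,0,0,0,0]]'
```

```text
clock: 7.0
tcp_pos: [0.5232, 0.0416, 0.0424]
orientation: [1.936, 2.471, -0.002]
contact_force: [1.0, -9.2, -0.9]
grip_width: -0.0001
gripper_force: 4.7
```

The arm has stalled at 9 N, so the shaft is home. Back off, rise to tip height 0.083, and check with the wrist camera.

```bash
python3 -m crank '[[-0.2,0,0,0,0,0],[-0.5,0,0,0,0,0],[-0.5,0,0,0,0,0],[0,0,-0.5,0,0,0],[0,0,-1,0,0,0],[0,0,-0.5,0,0,0],[0,0,0,0,0,0],[0,0,0,0,0,0]]'
python3 - <<'E'
from h import *
f=grab("wrist"); o=status.get_obs(); R=cv2.Rodrigues(o["orientation"])[0]
print(o["tcp_pos"],R[:,0])
cv2.imwrite("pics/w3.png",f["image"][:,:,::-1])
import pickle; pickle.dump((f,o),open("w3.pkl","wb"))
E
```

```text
clock: 7.8
tcp_pos: [0.5284, 0.0211, 0.0824]
orientation: [1.934, 2.475, 0.001]
contact_force: [0.0, -0.4, -0.5]
grip_width: -0.0003
gripper_force: 0.0
[0.52803664 0.02101751 0.08198424] [-2.41851435e-01  9.70313223e-01  3.62826004e-04]
```

View pics/w3.png

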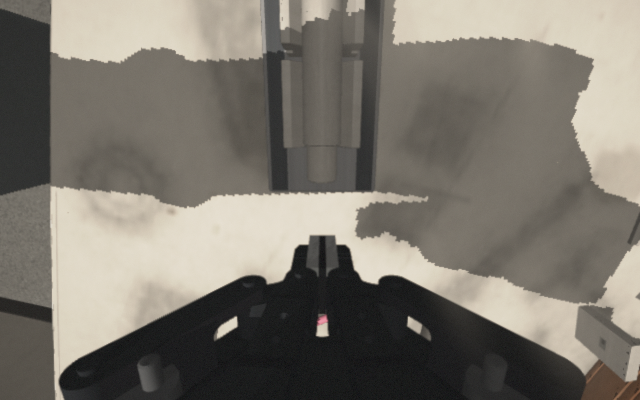

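The shaft end is now at (322,182), inside the plate edge at row 190. The step is at row 146, just inside the V-block end at row 149. A quick numeric check follows.

```bash
python3 - <<'E'
from h import *
import pickle
f,o=pickle.load(open("w3.pkl","rb")); R=cv2.Rodrigues(o["orientation"])[0]
rel=lambda P:(P-o["tcp_pos"])@R
for n,p,z in(("end",(322,183),.0509),("vb",(322,149),.052),("step",(322,146),.0599),("plate",(322,190.5),.014)): print(n,rel(plane(f,[p],z)))
E
python3 -m crank '[[0.5,0,0,0,0,0],[0.5,0,0,0,0,0],[0.5,0,0,0,0,0],[0.5,0,0,0,0,0],[0.2,0,0,0,0,0],[0,0,0,0,0,0],[0,0,0,0,0,0]]'
```

```text
end [[0.03006119 0.00085945 0.03109473]]
vb [[0.0508641  0.00084331 0.03000228]]
step [[0.05339172 0.00083694 0.0221032 ]]
plate [[0.01595095 0.00089092 0.0679896 ]]
clock: 8.55
tcp_pos: [0.5179, 0.0632, 0.0823]
orientation: [1.935, 2.475, -0.0]
contact_force: [0.3, -0.8, -0.6]
grip_width: 0.0003
gripper_force: 0.0
```

```bash
python3 -m crank '[[0,0,0,0,0,0],[0,0,0,0,0,0],[0,0,0,0,0,0],[0,0,0,0,0,0],[0,0,0,0,0,0],[0,0,0,0,0,0],[0,0,0,0,0,0],[0,0,0,0,0,0],[0,0,0,0,0,0],[0,0,0,0,0,0],[0,0,0,0,0,0],[0,0,0,0,0,0]]'; python3 -m crank '[[0,0,0,0,0,0],[0,0,0,0,0,0],[0,0,0,0,0,0],[0,0,0,0,0,0],[0,0,0,0,0,0],[0,0,0,0,0,0],[0,0,0,0,0,0],[0,0,0,0,0,0],[0,0,0,0,0,0],[0,0,0,0,0,0],[0,0,0,0,0,0]]'
python3 - <<'E'
from h import *
o=status.get_obs(); R=cv2.Rodrigues(o["orientation"])[0]
f=grab("wrist"); cv2.imwrite("pics/w4.png",f["image"][:,:,::-1])
print((np.array([.447,-.174,.034])-o["tcp_pos"])@R/.02, o["tcp_pos"])
E
```

```text
clock: 9.75
tcp_pos: [0.5178, 0.0634, 0.0823]
orientation: [-1.935, -2.475, -0.0]
contact_force: [0.5, -0.7, 0.0]
grip_width: 0.0
gripper_force: 0.0
clock: 10.85
tcp_pos: [0.5178, 0.0634, 0.0823]
orientation: [-1.935, -2.475, 0.0]
contact_force: [-0.5, -0.3, 0.3]
grip_width: 0.0001
gripper_force: 0.0
[-10.66367568  -6.30063021   2.41419162] [0.51780336 0.06338491 0.08228444]
```

View pics/w4.png

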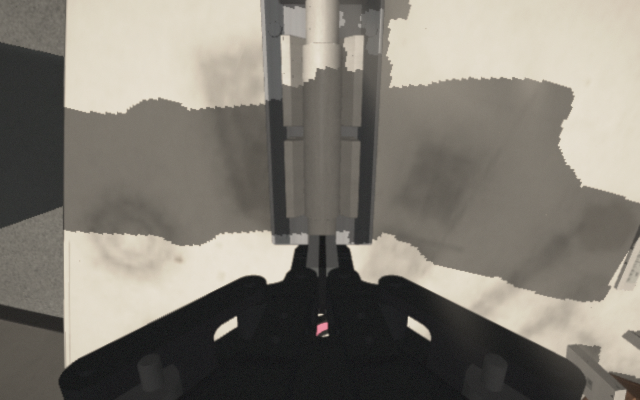

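The fingers are over the journal: the step shows at row 235, just ahead of the finger front, as expected. The dwell of about 2.4 s is done. Now rise and travel to the micrometer.

```bash
python3 -m crank '[[0,0,-1,0,0,0],[0,0,-1,0,0,0],[0,0,-1,0,0,0],[-1,-0.6,0,0,0,0],[-1,-0.6,0,0,0,0],[-1,-0.6,0,0,0,0],[-1,-0.6,0,0,0,0],[-1,-0.6,0,0,0,0],[-1,-0.6,0,0,0,0],[-1,-0.6,0,0,0,0],[-1,-0.6,0,0,0,0],[-1,-0.6,0,0,0,0]]'; python3 -m crank '[[-1,-0.6,0,0,0,0],[-0.6,-0.3,0,0,0,0],[0,0,0,0,0,0],[0,0,0,0,0,0]]'
python3 - <<'E'
from h import *
f=grab("top"); o=status.get_obs(); im=f["image"]
R=cv2.Rodrigues(o["orientation"])[0]; print((np.array([.447,-.174,.034])-o["tcp_pos"])@R/.02)
w=grab("wrist")["image"]
a=cv2.resize(im[200:300,190:420],None,fx=2.78,fy=2.78)[:278,:640]
cv2.imwrite("pics/w5.png",np.vstack([a,cv2.resize(w,(640,320))])[:,:,::-1][:598])
E
```

```text
clock: 12.1
tcp_pos: [0.4561, -0.1383, 0.1424]
orientation: [1.935, 2.475, 0.0]
contact_force: [0.6, 0.6, -0.8]
grip_width: -0.0
gripper_force: 0.0
clock: 12.5
tcp_pos: [0.4468, -0.1724, 0.1423]
orientation: [-1.935, -2.475, -0.0]
contact_force: [-0.1, 0.5, 0.7]
grip_width: -0.0004
gripper_force: 0.0
[-0.10353705 -0.02496073  5.41199919]Traceback (most recent call last):
  File "<stdin>", line 6, in <module>
    return _nx.concatenate(arrs, 0, dtype=dtype, casting=casting)
           ~~~~~~~~~~~~~~~^^^^^^^^^^^^^^^^^^^^^^^^^^^^^^^^^^^^^^^
ValueError: all the input array dimensions except for the concatenation axis must match exactly, but along dimension 1, the array at index 0 has size 639 and the array at index 1 has size 640
```

```bash
python3 -m crank '[[-0.1,0,1,0,0,0],[0,0,1,0,0,0],[0,0,1,0,0,0],[0,0,1,0,0,0],[0,0,0.8,0,0,0],[0,0,0.5,0,0,0],[0,0,0,0,0,0],[0,0,0,0,0,0],[0,0,0,0,0,0],[0,0,0,0,0,0],[0,0,0,0,0,0],[0,0,0,0,0,0]]'
python3 - <<'E'
from h import *
a=grab("scene")["image"][180:300,200:400]; b=grab("wrist")["image"]
cv2.imwrite("pics/w5.png",np.vstack([cv2.resize(a,(480,288)),cv2.resize(b,(480,300))])[:,:,::-1])
E
```

```text
clock: 13.8
tcp_pos: [0.4474, -0.1747, 0.0366]
orientation: [1.935, 2.475, 0.001]
contact_force: [-0.4, 0.4, 0.8]
grip_width: -0.0001
gripper_force: 0.0
```

View pics/w5.png

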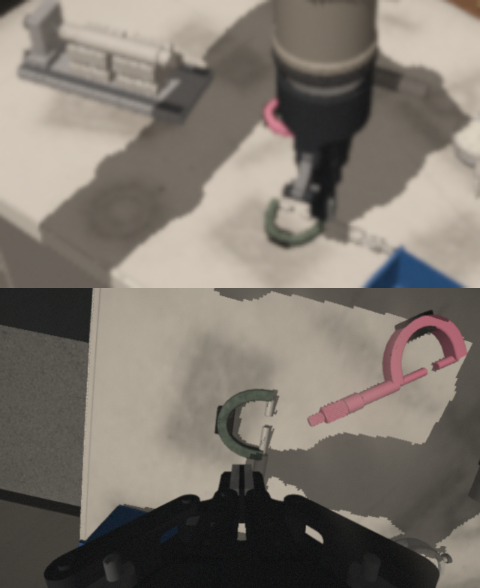

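The scene crop shows the shaft against its stop. The fingertips hover above the middle of the green micrometer, where frame meets sleeve, and touch nothing.

```bash
python3 -c "
from bench import r
print(r.hand_in())"
```

```text
the job is handed in; nothing more can be done
None
```

I pushed the shaft home against the stop, pointed at the free-end journal for about 2.4 s, and handed the job in still pointing about 2 cm above the middle of the green micrometer; the hand-in gave no verdict.

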